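# Mark a turned flange on the hand-lever press

## Task

On the hand-lever marking press, turn the depth knob until its pointer stands on the long mark, lay the short flanged hub (not the one with the taller hub) flat in the round nest of the loading slide, hub upwards, and push the slide fully home under the ram. With the depth set and the part home, swing the lever down to its stop so that the stamp presses on the hub, and let the lever return all the way up. Leave the part in the closed press at that depth setting, and do not shift or knock over the other turned parts, the bottle, the can or the chuck key.

Things in the scene. Friction and masses are not known exactly. Their poses are not given: they have to be found in the camera images.
- press: grey C-frame press, fixed: base 320 x 150 x 22 mm, head with underside 140 and top 250 mm above the bench. Origin on the bench under the vertical ram axis; x points from the open front to the column, z up, front (-x) facing the robot. In its frame (mm) the head spans x -45 to 120, y -50 to 50, the lever works in the plane y = -105. Stamp at rest 104 mm up, clear of a part in the nest
- knob_grip (a point): on the vertical axis (the ram axis) of the black knurled depth knob on top of the press head, 288 mm above the bench, 18 mm above the knob's underside and 12 mm below its top. Knob 40 mm diameter, 30 mm tall, free all round; the dial lies 13 mm below it. About 0.15 N m turns it and it stays where left
- depth_pointer (a joint): angle (rad) of the thin black pointer on the white dial under the knob: 0 on the long mark, negative when anticlockwise of it seen from above (starts at -0.48 to -1.12). Geared to the knob: 0.4 rad per 1 rad of the knob, the same way round. Turning clockwise adds to it and lowers ram and lever pivot, 2 mm per rad of the knob; short of the mark the stamp presses too lightly
- pointer_tip (a point): outer end of the depth pointer, 42 mm from the knob's axis, on the dial 260 mm above the bench
- long_mark (a point): outer end of the long, broad dial mark (20 x 4 mm, on the side of the dial facing the press's front), 43 mm from the knob's axis; the other marks are short and thin
- flange: the part to be marked: aluminium turned hub with a round flange, flange 64 mm diameter and 14 mm thick, hub 34 mm diameter standing 26 mm above it (40 mm tall in all), about 190 g, four bolt holes. Stands flange down on the bench in one of four places, two left and two right of the press. Origin at the centre of its underside, z up along the hub
- tall_flange: lookalike to leave alone: the same flange (64 mm) but with a hub that stands 48 mm above it (62 mm tall in all). Origin at the centre of its underside
- collar: plain ring to leave alone, 64 mm outer and 34 mm inner diameter, 30 mm tall, origin at the centre of its underside
- bush: stepped round part to leave alone, 54 mm diameter below, 40 mm above, 60 mm tall, origin at the centre of its underside
- nest (a point): centre of the floor of the round nest in the steel loading slide: 71 mm diameter (3.5 mm play round the flange), 8 mm deep with a small chamfer; its floor is 36 mm and its rim 44 mm above the bench. At the start it stands open in front of the press head; with the slide home it lies on the ram axis. Axes as the press
- press_slide (a joint): loading slide, m: 0 fully home under the ram (a stop), about 0.11 drawn out to the front (towards -x of the press; 0.115 is the outer stop). It runs level along the press's x axis, takes about 3 N and stays where left
- slide_handle (a point): middle of the black upright handle of the loading slide, on the slide 105 mm in front of the nest's centre: a cylinder 22 mm diameter, 46 to 76 mm above the bench (this point 63 mm), moves with the slide
- press_lever (a joint): lever angle, rad: 0 at rest (pointing forwards and 35 degrees up, held by its spring), grows as the ball goes down, 1.05 at its stop (25 degrees below level). The ram goes down 30 mm per rad. Pushing the ball down takes about 2 N at first, 6 N near the stop, 12 N while the stamp presses the part; let go, it springs back to 0
- lever_ball (a point): centre of the black ball (34 mm diameter) at the end of the lever, 165 mm from the pivot; at rest 300 mm above the bench, at the stop 135 mm (up to 6 mm more before the depth is set), moving in a vertical plane parallel to the press's x axis
- lever_pivot (a point): point on the lever's pivot axis (parallel to the press's y axis) in the plane of the lever, 205 mm above the bench (up to 6 mm more before the depth is set), 10 mm behind and 105 mm to the right (-y) of the ram axis
- stamp: the steel stamp (16 mm diameter), spring-loaded at the foot of the ram under the press head; its origin is not on the stamp but lies on the ram axis, about 104 mm below the stamp's face
- oiler: white bottle, 54 mm diameter, 165 mm tall, stands left of the press's loading side; leave alone. Origin at the centre of its underside
- spray_can: can, 54 mm diameter, 150 mm tall, right of the press; leave alone. Origin at the centre of its underside
- chuck_key: steel T-shaped lathe chuck key lying right in front of the press, 95 mm shank along its x, 122 mm bar along its y at the origin, 22 mm high; leave alone

How it is judged:
On the way, in this order (a step that is already met when the one before it is completed fails the run):
1. the depth pointer stands on the long mark, and the short flanged hub lies flat in the nest with the slide fully home (value of joint depth_pointer between -0.1 and 0.1 rad and horizontal distance between flange and nest below 0.006 m and z of flange in the frame of nest between -0.004 and 0.003 m and angle between flange's own z axis and vertical below 0.06 rad and value of joint press_slide below 0.005 m and contact force between the fingers and flange below 0.1 N), for 0.2 s.
2. with depth and part so set, the lever is swung to its stop and the stamp presses on the hub (value of joint depth_pointer between -0.1 and 0.1 rad and horizontal distance between flange and nest below 0.006 m and z of flange in the frame of nest between -0.004 and 0.003 m and angle between flange's own z axis and vertical below 0.06 rad and value of joint press_slide below 0.005 m and value of joint press_lever above 1 rad and contact force between stamp and flange above 15 N), for 0.1 s.
At the end, for the whole second after the job is handed in: the lever is back at rest (within 0.06 rad), the pointer is within 0.1 rad of the long mark, and the short flanged hub lies at rest, flat in the nest (within 6 mm of its centre, within 3 mm of its floor), hub up, with the slide within 5 mm of home (value of joint depth_pointer between -0.1 and 0.1 rad and horizontal distance between flange and nest below 0.006 m and z of flange in the frame of nest between -0.004 and 0.003 m and angle between flange's own z axis and vertical below 0.06 rad and value of joint press_slide below 0.005 m and value of joint press_lever below 0.06 rad and linear speed of flange below 0.02 m/s); the robot touches nothing.
It fails at once if another turned part, the bottle, the can or the chuck key is shifted by more than 30 mm or knocked over (distance of any of tall_flange, collar, bush, oiler, spray_can, chuck_key from where it was at the start of the episode above 0.03 m or angle between any of tall_flange, collar, bush, oiler, spray_can, chuck_key's own z axis and vertical above 0.4 rad).
It also fails if it takes over 72 s, if anything falls off the work surface, if the arm or the gripper's body presses on something with over 40 N, if the wrist force passes 120 N, or if a joint passes its speed limit or range.

## Robot

A 6-joint arm with a two-finger parallel gripper is mounted at the origin on the work surface. World frame = base frame: x ahead of the robot, y to its left, z up, the work surface at z = 0. Lengths are in m, angles in rad, forces in N, time in s.
With the tool pointing down it reaches from about 0.375 to 0.975 m from the base axis. Payload 3.8 kg.
Tool frame: the origin (TCP) lies at the very end of the fingers, on their centre line; the grasp point (between the pads) lies 19 mm behind it; z points along the fingers, y is the line along which they close (so a half turn about z gives the same grasp; the last joint's range is limited). The gripper opens to 85 mm and grips with 20 to 120 N. Pads are 22 mm wide; open, the fingers measure 114 mm over their backs; the gripper's body (76 mm by 85 mm) begins 54 mm behind the grasp point. The pads swing forward as they close: fully open they stand 13 mm farther back than shut.
Start: joints at [-1.311, 0.264, 1.604, -0, 1.274, -0.037], TCP at [0.197, -0.645, 0.197] pointing down, gripper open.
Joint ranges: [-2.63, 2.63], [-0.94, 2.18], [0.31, 2.57], [-1.31, 4.45], [0, 2.66], [-2.55, 2.55]. Speed limits (rad/s): [2.57, 2.57, 3.14, 3.14, 3.14, 3.14].

## Interface

Orientations are given as a rotation vector (axis times angle).
In Python, from workcell import bot, vision gives the robot as it stands. The module is installed in compiled form; this text tells all that it offers.
- The arm moves only by the tool play_rows, never from a script. Its argument "moves" is a list that holds one entry, the list of rows, each a list of 7 numbers: the turn, a rotation vector about the tool's x, y, z as a fraction of full scale, then the shift along the tool's x, y, z as a fraction of full scale, then the finger opening in mm, from 0 to 85.4. In form: [[[ax, ay, az, x, y, z, jaw], ...]]. A call has 1 to 5 rows; each row shifts and turns the commanded pose from where the row before left it, along the tool's axes as they then stand; what a row does not reach is not made up. Full scale, the value 1, is 0.1 m for a shift and 0.5 rad for a turn. A row lasts 1/12 s, in which the tool goes at most 41.7 mm and 7.16 degrees, less where a joint would pass 70% of its speed; a pose out of reach is approached as far as the arm can. A call with a number of a shift or a turn outside -1 to 1 is refused whole. A call with a gripper value outside its range is refused whole. The fingers move at their own pace and stop on an object; "newtons" is the grip in N (left out, the last holds). Time passes only in rows, so rows that do not move let the fingers close. It gives the time, the measured TCP pose, the force, the opening and the grip force at its end, in the units of the state.
- bot.read_state(): the state, without advancing time (a new reading comes with each control period).
- vision.read_camera(name): name is "scene" or "side" or "wrist"; returns a dict with "image" (400x640x3 uint8, red, green, blue), "depth" (400x640 float32, m along the optical axis (not along the pixel's ray), 0 where there is no reading), "K" (3x3 intrinsics, pixels), "R" (3x3) and "t" (3): a world point X has camera coordinates R X + t. Camera axes: x right, y down, z forward; pixel columns grow to the right and rows downward; lengths in m; the calibration is good to about 2 mm. The wrist camera is an equidistant fisheye: a pixel r from the principal point sees the ray r / f radians off the axis. A picture is of the moment at which its call begins.
- bot.finish_job(): hands the job in; it is judged then, once.
The state is a dict: "time": time; "q": joint angles; "joint_vel": joint speeds; "joint_torque": joint torques, N m; "tool_pos": TCP position; "tcp_rot": TCP orientation; "wrist_force": force on the tool from outside, world axes, zero at the start; "torque": the same for the moment, N m; "width": opening from 0.0 (shut) to 1.0 (fully open); "grip_force": force on a finger pad.
Only numpy, scipy, OpenCV 4.12 (cv2) and the standard library are available. Lean on these libraries where they do the work, as an engineer would, in place of code of your own. Each camera call takes 0.05 s, during which the arm holds its last target. There are 200 camera calls.

## Working session

There is one attempt and no reset: what is moved stays moved. The work goes in short steps, Python scripts to look and compute and a tool call to move; the robot and the scene stay as the last step left them, time stands still between calls to the robot, and variables do not carry over. Pictures are saved under pics/ and viewed, at most 10 in all, crops included, and the job is handed in when it is done.

Besides the shell and the picture viewer there is one more tool, called after "Emit:" as name(argument=value, ...), one argument or row to a line, values as JSON. play_rows: Moves the arm, as the interface text tells. Its arguments: {"type":"object","properties":{"moves":{"type":"array","items":{"type":"array","items":{"type":"array","items":{"type":"number"}}}},"newtons":{"type":"number"}},"required":["moves"]}

```bash
mkdir -p pics; cat > h.py <<'E'
import numpy as np, cv2
from workcell import bot, vision
def cam(n):
    c=vision.read_camera(n); np.savez(f'{n}.npz',**c); return c
def world(c,u,v,d=None):
    d=c['depth'][int(v),int(u)] if d is None else d
    p=np.array([(u-c['K'][0,2])/c['K'][0,0]*d,(v-c['K'][1,2])/c['K'][1,1]*d,d])
    return c['R'].T@(p-c['t'])
def plane(c,u,v,z):
    r=c['R'].T@np.array([(u-c['K'][0,2])/c['K'][0,0],(v-c['K'][1,2])/c['K'][1,1],1]); o=-c['R'].T@c['t']
    return o+r*(z-o[2])/r[2]
def cloud(c):
    v,u=np.mgrid[:400,:640]; d=c['depth']
    p=np.stack([(u-c['K'][0,2])/c['K'][0,0]*d,(v-c['K'][1,2])/c['K'][1,1]*d,d],-1)
    return (p-c['t'])@c['R']
def proj(c,X):
    p=c['R']@np.array(X)+c['t']; p=c['K']@p; return p[:2]/p[2]
E
python3 - <<'E'
from h import *
for n in('scene','side'):
    c=cam(n); cv2.imwrite(f'pics/{n}.png',c['image'][:,:,::-1]); print(n,-c['R'].T@c['t'],c['R'][2])
print(bot.read_state())
E
```

```text
scene [ 0.97542426 -0.34535208  1.0999975 ] [-0.40791471  0.3225281  -0.85415526]
side [0.04715153 0.98093439 0.84392545] [ 0.41252549 -0.76468643 -0.49505291]
{'time': 0.1, 'q': array([-1.31090367e+00,  2.64723155e-01,  1.60524541e+00,  7.44948716e-07,
        1.27370426e+00, -3.69233667e-02]), 'joint_vel': array([-0.00020819, -0.00086811, -0.00185744, -0.00089951,  0.00077632,
       -0.00070591]), 'joint_torque': array([ 3.80472184e-04, -5.16705716e+01, -3.68591166e+01, -7.48839352e-05,
        6.31367991e-03, -3.29175816e-05]), 'tool_pos': array([ 0.19721611, -0.64477739,  0.19615174]), 'tcp_rot': array([-3.10501483e+00, -4.64221904e-01,  3.62176034e-04]), 'wrist_force': array([-0.08733508, -0.27796438,  1.25049627]), 'torque': array([-0.05908659,  0.0117126 , -0.00389188]), 'grip_force': 0.0, 'width': 1.0010300969710129}
```

View pics/scene.png

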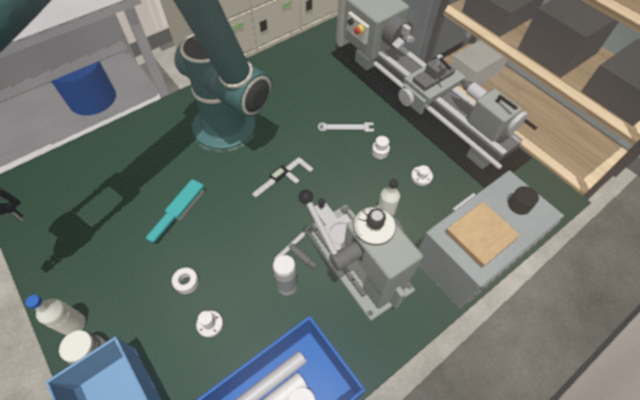

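View pics/side.png

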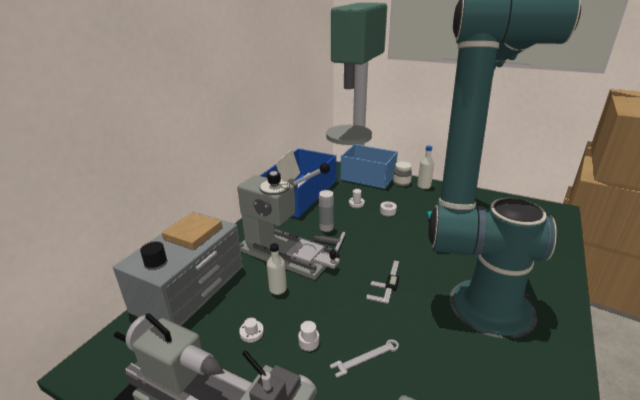

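Scene shows the press (knob at (376,217), dial around it, lever ball at (306,197)), two flanged hubs at (422,175) and (208,322), collar (184,279), bush (381,147), bottle (390,198), can (285,272). Side shows the hubs at (251,329) and (357,197), the nest at (305,250) and the handle at (334,256). I'll measure them now.

```bash
python3 - <<'E'
from h import *
S=dict(np.load('scene.npz')); D=dict(np.load('side.npz'))
for n,c,pts in(('scene',S,[(422,175),(208,322),(184,279),(381,147),(390,198),(285,272)]),('side',D,[(251,329),(357,197),(388,208),(308,338),(277,272),(326,212)])):
    P=cloud(c)
    for u,v in pts:
        m=np.zeros((400,640),bool); m[v-30:v+30,u-22:u+22]=1
        m&=(c['depth']>0)&(P[...,2]>.006)
        p=P[m]; c0=np.median(P[v-3:v+4,u-3:u+4].reshape(-1,3),0)
        p=p[np.linalg.norm(p[:,:2]-c0[:2],axis=1)<.05]
        top=np.percentile(p[:,2],98); t=p[p[:,2]>top-.006]
        f=p[(p[:,2]>.010)&(p[:,2]<.018)]
        print(n,u,v,'top',top.round(4),'topc',((t.max(0)+t.min(0))/2).round(3),'flc',((f.max(0)+f.min(0))/2).round(3) if len(f) else '')
# scale crop
a=S['image'][185:305,275:435,::-1]; b=D['image'][155:285,225:365,::-1]
cv2.imwrite('pics/c.png',np.vstack([cv2.resize(a,(800,600),interpolation=2)]))
cv2.imwrite('pics/d.png',cv2.resize(b,(646,600),interpolation=2))
E
```

```text
scene 422 175 top 0.0447 topc [0.565 0.392 0.042] flc [0.566 0.379 0.014]
scene 208 322 top 0.0652 topc [ 0.572 -0.378  0.063] flc [ 0.575 -0.377  0.014]
scene 184 279 top 0.0347 topc [ 0.434 -0.372  0.033] flc [ 0.44  -0.37   0.014]
scene 381 147 top 0.0652 topc [0.413 0.352 0.064] flc [0.42  0.341 0.014]
scene 390 198 top 0.169 topc [0.594 0.21  0.167] flc [0.617 0.225 0.011]
scene 285 272 top 0.1542 topc [ 0.606 -0.158  0.152] flc [ 0.62  -0.165  0.014]
side 251 329 top 0.0434 topc [0.563 0.39  0.041] flc [0.563 0.39  0.014]
side 357 197 top 0.0667 topc [ 0.571 -0.374  0.065] flc [ 0.56  -0.38   0.014]
side 388 208 top 0.0349 topc [ 0.434 -0.371  0.033] flc [ 0.432 -0.366  0.014]
side 308 338 top 0.0637 topc [0.41  0.351 0.062] flc [0.406 0.362 0.014]
side 277 272 top 0.1667 topc [0.594 0.211 0.166] flc [0.589 0.217 0.014]
side 326 212 top 0.1531 topc [ 0.606 -0.158  0.152] flc [ 0.606 -0.149  0.014]
```

View pics/c.png

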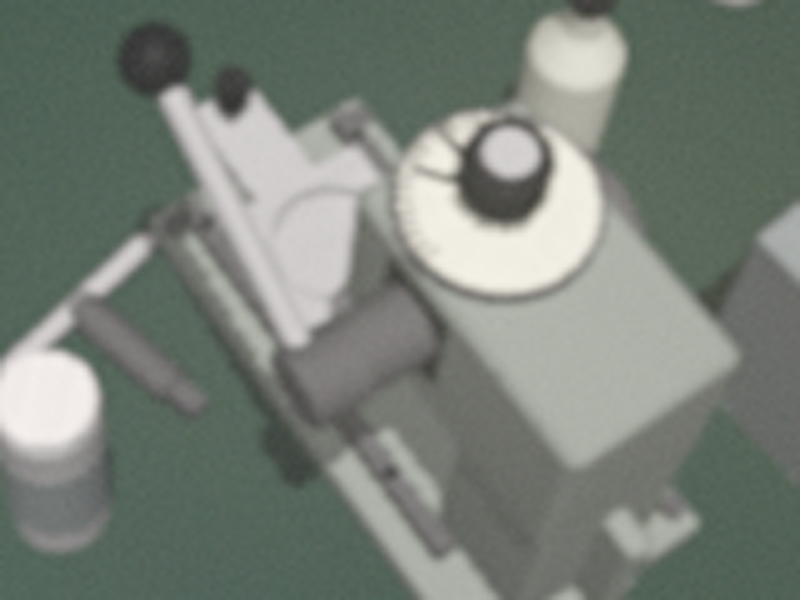

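View pics/d.png

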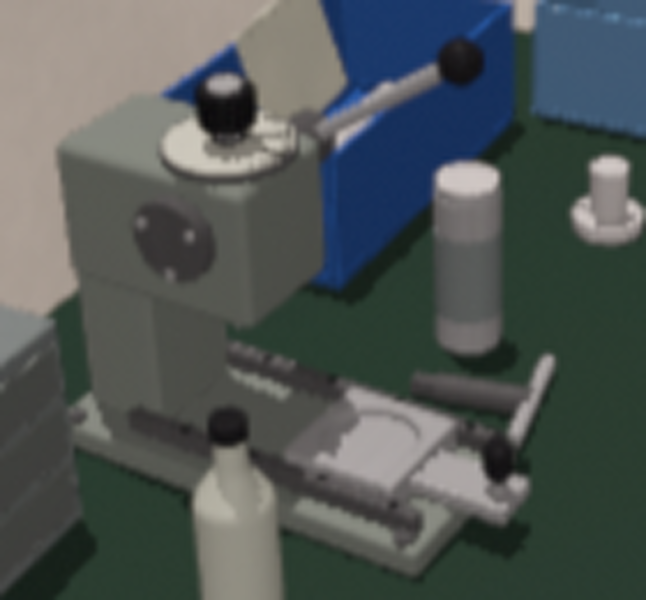

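Scene crop: knob's silver top at crop (512,150), the dial has a mark at (440,125)-(465,155) on the front side and the pointer at (415,172)-(460,178), anticlockwise of it; nest at (320,240), handle (232,90), ball (155,58). Side crop confirms: knob (225,105), ball (460,60), handle (498,455).

```bash
cat > p.py <<'E'
from h import *
S=dict(np.load('scene.npz')); D=dict(np.load('side.npz'))
def ctr(c,box,thr):
    u0,v0,u1,v1=box; g=c['image'][v0:v1,u0:u1].max(2).astype(int)<thr
    n,l,s,q=cv2.connectedComponentsWithStats(g.astype(np.uint8)); i=1+np.argmax(s[1:,4]); return q[i]+[u0,v0],s[i,4]
def tri(a,b):
    A=[];B=[]
    for c,(u,v) in((S,a),(D,b)):
        r=c['R'].T@np.array([(u-c['K'][0,2])/c['K'][0,0],(v-c['K'][1,2])/c['K'][1,1],1]); r/=np.linalg.norm(r)
        M=np.eye(3)-np.outer(r,r); A.append(M);B.append(M@(-c['R'].T@c['t']))
    return np.linalg.lstsq(np.vstack(A),np.hstack(B),rcond=None)[0]
E
python3 - <<'E'
from p import *
for n,a,b in(('ball',(293,187,318,207),(316,160,334,176)),('handle',(316,195,327,211),(326,245,340,262))):
    A=ctr(S,a,75);B=ctr(D,b,75); print(n,A,B,tri(A[0],B[0]).round(4))
# dial contours
for n,c,(u0,v0,u1,v1) in(('S',S,(350,200,400,250)),('D',D,(255,165,300,200))):
    im=c['image'][v0:v1,u0:u1].astype(int); P=cloud(c)[v0:v1,u0:u1]
    m=(im.min(2)>150)&(P[...,2]>.24)&(P[...,2]<.285)
    pts=np.argwhere(m)[:,::-1]+[u0,v0]
    X=np.array([plane(c,*p,.2595)for p in pts]); h=cv2.convexHull(X[:,:2].astype(np.float32)); (x,r)=cv2.minEnclosingCircle(h); print(n,'dial',x,r, np.median(P[m][:,2]))
    m=(P[...,2]>.275)&(P[...,2]<.32); print('knob',P[m].min(0),P[m].max(0),(P[m].max(0)+P[m].min(0))/2)
t=plane(S,377.4,215,.300); print('knobtop',t)
for p in((440,125),(465,155),(415,172),(460,178)): print(p,plane(S,275+p[0]/5,185+p[1]/5,.26)[:2].round(4))
print('nest',plane(S,275+320/5,185+240/5,.044))
E
```

```text
ball (array([305.34666667, 196.22666667]), np.int32(150)) (array([324.44444444, 168.01111111]), np.int32(90)) [ 0.5601 -0.0565  0.3044]
handle (array([320.94594595, 202.37837838]), np.int32(37)) (array([332.66917293, 251.60150376]), np.int32(133)) [0.4812 0.0509 0.0716]
S dial (0.7069506049156189, 0.03540191426873207) 0.06479060649871826 0.2581798281594335
knob [0.67258408 0.01791784 0.27518195] [0.71455976 0.06138726 0.30702897] [0.69357192 0.03965255 0.29110546]
D dial (0.6941255927085876, 0.03994705155491829) 0.04580339416861534 0.2594137908476565
knob [0.67140119 0.02064498 0.27509952] [0.71193996 0.0618777  0.30522306] [0.69167057 0.04126134 0.29016129]
knobtop [0.69189578 0.0427193  0.3       ]
(440, 125) [0.6475 0.0442]
(465, 155) [0.6667 0.043 ]
(415, 172) [0.6597 0.0188]
(460, 178) [0.6745 0.0333]
nest [0.58006168 0.04109274 0.044     ]
```

Emit:
play_rows(
  moves=[
    [[0,0,0,0.306,-0.233,-0.0745,65],[0,0,0,0.306,-0.233,-0.0745,65],[0,0,0,0.306,-0.233,-0.0745,65],[0,0,0,0.306,-0.233,-0.0745,65],[0,0,0,0.306,-0.233,-0.0745,65]],
  ],
  newtons=60,
)

```text
time: 0.52
tool_pos: [0.3101, -0.4875, 0.2342]
tcp_rot: [-3.106, -0.463, 0.0]
wrist_force: [0.9, -0.0, -0.0]
width: 0.761
grip_force: 0.0
```

Emit:
play_rows(
  moves=[
    [[0,0,0,0.306,-0.233,-0.0745,65],[0,0,0,0.306,-0.233,-0.0745,65],[0,0,0,0.306,-0.233,-0.0745,65],[0,0,0,0.306,-0.233,-0.0745,65],[0,0,0,0.306,-0.233,-0.0745,65]],
  ],
)

```text
time: 0.93
tool_pos: [0.4223, -0.3313, 0.2718]
tcp_rot: [-3.107, -0.464, 0.001]
wrist_force: [0.9, 0.2, -0.7]
width: 0.763
grip_force: 0.0
```

Emit:
play_rows(
  moves=[
    [[0,0,0,0.306,-0.233,-0.0745,65],[0,0,0,0.306,-0.233,-0.0745,65],[0,0,0,0.306,-0.233,-0.0745,65],[0,0,0,0.306,-0.233,-0.0745,65],[0,0,0,0.306,-0.233,-0.0745,65]],
  ],
)

```text
time: 1.35
tool_pos: [0.5346, -0.1751, 0.3091]
tcp_rot: [-3.107, -0.465, 0.001]
wrist_force: [-0.1, -0.0, -0.3]
width: 0.764
grip_force: 0.0
```

Emit:
play_rows(
  moves=[
    [[0,0,0,0.306,-0.233,-0.0745,65],[0,0,0,0.306,-0.233,-0.0745,65],[0,0,0,0.306,-0.233,-0.0745,65],[0,0,0,0.306,-0.233,-0.0745,65],[0,0,0,0.306,-0.233,-0.0745,65]],
  ],
)

```text
time: 1.77
tool_pos: [0.6469, -0.019, 0.3461]
tcp_rot: [-3.107, -0.465, 0.002]
wrist_force: [-0.1, -1.1, 0.3]
width: 0.764
grip_force: 0.0
```

Emit:
play_rows(
  moves=[
    [[0,0,0,0.306,-0.233,-0.0745,65],[0,0,0,0.306,-0.233,-0.0745,65],[0,0,-0.25,0,0,0,65],[0,0,-0.25,0,0,0,65],[0,0,-0.25,0,0,0,65]],
  ],
)

```text
time: 2.18
tool_pos: [0.6915, 0.0428, 0.36]
tcp_rot: [-2.961, -1.047, 0.003]
wrist_force: [0.3, -0.2, -0.2]
width: 0.758
grip_force: 0.0
```

Emit:
play_rows(
  moves=[
    [[0,0,-0.25,0,0,0,65],[0,0,-0.25,0,0,0,65],[0,0,-0.25,0,0,0,65],[0,0,-0.25,0,0,0,65],[0,0,-0.25,0,0,0,65]],
  ],
)

```text
time: 2.6
tool_pos: [0.691, 0.0416, 0.3604]
tcp_rot: [-2.497, -1.905, 0.002]
wrist_force: [-0.5, -0.3, -0.5]
width: 0.765
grip_force: 0.0
```

```bash
python3 - <<'E'
from h import *
c=cam('wrist'); cv2.imwrite('pics/w1.png',c['image'][:,:,::-1]); print(c['K'],-c['R'].T@c['t'],c['R'][2]); print(bot.read_state()['q'].round(3))
E
```

```text
[[309.70691629   0.         316.49333072]
 [  0.         309.70691629 200.8983955 ]
 [  0.           0.           1.        ]] [0.70955641 0.1070849  0.53578155] [-0.07199659 -0.25476167 -0.96431996]
[0.024 0.249 1.33  0.    1.564 0.286]
```

View pics/w1.png

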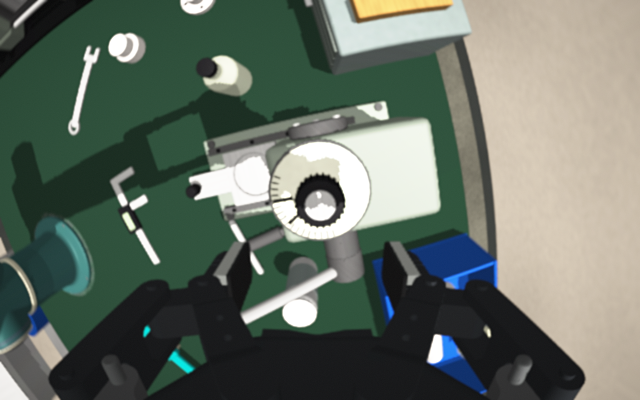

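Wrist view: knob top at (320,203) nearly under the tool, dial round it, a dark line at (283,188) (mark) and another at (294,217) (pointer). I'll measure polar angles on the dial plane.

```bash
cat >> h.py <<'E'
def wproj(c,X):
    p=(np.atleast_2d(X)@c['R'].T+c['t']); r=np.hypot(p[:,0],p[:,1]); th=np.arctan2(r,p[:,2])
    return np.stack([c['K'][0,2]+c['K'][0,0]*th*p[:,0]/r,c['K'][1,2]+c['K'][1,1]*th*p[:,1]/r],1)
def wplane(c,u,v,z):
    a=np.array([(u-c['K'][0,2])/c['K'][0,0],(v-c['K'][1,2])/c['K'][1,1]]); th=np.hypot(*a)
    r=c['R'].T@np.append(np.sin(th)*a/th,np.cos(th)); o=-c['R'].T@c['t']; return o+r*(z-o[2])/r[2]
def dial(c,x,y,lo,hi,z=.26):
    g=c['image'].min(2).astype(np.float32); a=np.deg2rad(np.arange(120,300,2.)); out=[]
    for r in np.arange(lo,hi,.002):
        p=wproj(c,np.stack([x+r*np.cos(a),y+r*np.sin(a),0*a+z],1)).astype(np.float32)
        out.append(cv2.remap(g,p[None,:,0],p[None,:,1],1)[0])
    return np.rad2deg(a),np.array(out)
E
python3 - <<'E'
from h import *
c=dict(np.load('wrist.npz')); im=c['image'].astype(int)
# knob top silver: bright blob inside dark
b=im[185:222,300:342]; m=((b.min(2)>90)&(np.ptp(b,2)<40) if 0 else (b.min(2)>90)).astype(np.uint8)
n,l,s,q=cv2.connectedComponentsWithStats(m); print(s,q+[300,185])
dk=(im[175:230,285:350].max(2)<70).astype(np.uint8); n,l,s,q=cv2.connectedComponentsWithStats(dk);i=1+np.argmax(s[1:,4]);print('dark',s[i],q[i]+[285,175])
hull=cv2.convexHull(np.argwhere(l==i)[:,::-1].astype(np.float32)+[285,175]);
print('topctr',wplane(c,320,203,.300),wplane(c,*q[i]+[285,175],.290))
w=(im[130:245,265:380].min(2)>170).astype(np.uint8); n,l,s,q=cv2.connectedComponentsWithStats(w); 
a,o=dial(c,.692,.0415,.028,.042)
for k,r in enumerate(o): print(' '.join(f'{int(x)}' for x in r[15:60]))
print(a[15:60:5])
E
```

```text
[[  0   0  42  37 705]
 [ 39   0   3   5   9]
 [  4   5  33  31 790]
 [ 35  28   7   9  33]
 [  0  33   5   4  17]] [[320.55035461 199.30921986]
 [340.44444444 186.44444444]
 [319.85822785 205.47848101]
 [339.03030303 218.42424242]
 [301.70588235 219.70588235]]
dark [  10    0   50   51 1114] [318.97217235 196.06912029]Traceback (most recent call last):
  File "<stdin>", line 7, in <module>
cv2.error: OpenCV(4.12.0) /io/opencv/modules/imgproc/src/convhull.cpp:143: error: (-215:Assertion failed) total >= 0 && (depth == CV_32F || depth == CV_32S) in function 'convexHull'
```

```bash
python3 - <<'E'
from h import *
c=dict(np.load('wrist.npz'))
print('topctr',wplane(c,319.86,205.5,.300))
a,o=dial(c,.692,.0415,.028,.044)
print('      ',' '.join(f'{int(x):3d}' for x in a[15:60]))
for k,r in enumerate(o): print(28+2*k,'  ',' '.join(f'{int(x):3d}' for x in r[15:60]))
E
```

```text
topctr [0.69352838 0.04044223 0.3       ]
       150 152 154 156 158 160 162 164 166 168 170 172 174 176 178 180 182 184 186 188 190 192 194 196 198 200 202 204 206 208 210 212 214 216 218 220 222 224 226 228 230 232 234 236 238
28    200 200 199 199 199 206 231 250 255 255 255 225 132  62 121 218 255 255 255 255 255 255 255 255 255 255 255 255 251 215 142  70  41  60  61  50  48  67  67  58  45  44  46  47  47
30    200 200 200 198 199 221 247 254 255 255 255 239 140  50 118 241 255 255 255 255 255 255 255 255 255 255 255 255 255 254 206 100  89 160 192 185 207 229 234 202 125  60  61  67  70
32    201 201 200 200 199 203 215 224 240 253 255 240 124  48 105 218 254 255 255 255 255 255 255 255 255 255 255 255 255 239 162  74 121 227 255 254 255 255 255 255 234 193 203 238 235
34    201 202 201 200 199 198 198 198 209 231 242 205 112  58 148 254 255 255 255 255 255 255 255 255 255 255 255 255 255 251 180  82 127 252 255 255 255 255 255 255 255 254 255 255 255
36    193 196 201 200 191 187 196 198 191 184 190 173  97  47 161 249 255 253 254 255 254 253 254 255 254 254 254 254 255 243 155  65 140 240 254 255 255 255 254 255 255 255 253 254 255
38    161 156 195 194 155 142 184 196 162 128 173 178  95  53 159 255 254 239 247 255 255 244 242 254 253 235 235 254 255 246 136  50 136 225 237 252 255 254 246 251 255 254 242 247 255
40    141 134 190 196 150 124 179 197 161 122 174 181  96  42 166 253 254 235 246 255 255 239 238 255 255 245 236 254 255 254 168 133 186 233 229 251 255 254 238 248 255 253 230 246 255
42    149 131 185 196 153 127 181 199 169 132 177 182 116  73 174 255 255 238 247 255 254 233 237 255 255 242 237 255 255 252 237 252 255 252 233 253 255 254 238 251 255 254 233 249 255
```

Emit:
play_rows(
  moves=[
    [[0,0,0,0,0,0.308,65],[0,0,0,0,0,0.308,65],[0,0,0,0,0,0.308,65],[0,0,0,0,0,0,30],[0,0,0,0,0,0,30]],
  ],
)

```text
time: 3.07
tool_pos: [0.6902, 0.0411, 0.2656]
tcp_rot: [-2.504, -1.894, 0.007]
wrist_force: [0.9, -1.0, 1.0]
width: 0.488
grip_force: 0.0
```

Emit:
play_rows(
  moves=[
    [[0,0,0,0,0,0,30],[0,0,0,0,0,0,30],[0,0,0,0,0,0,30],[0,0,0,0,0,0,30]],
  ],
)

```text
time: 3.4
tool_pos: [0.6923, 0.0417, 0.2716]
tcp_rot: [2.503, 1.896, 0.005]
wrist_force: [0.5, 0.5, -0.3]
width: 0.354
grip_force: 0.0
```

```bash
python3 - <<'E'
from h import *
s=bot.read_state(); print(s['tool_pos'],s['width'],s['grip_force'],s['wrist_force'])
c=cam('wrist'); d=cam('side')
a=c['image'][120:320,200:440,::-1]; b=d['image'][120:220,200:340,::-1]
cv2.imwrite('pics/w2.png',np.vstack([cv2.resize(a,(480,400)),cv2.resize(b,(480,200))])[:600])
E
```

```text
[0.69233625 0.04171317 0.27162769] 0.35385750862412596 0.0 [ 0.51257565  0.50715267 -0.27821059]
```

View pics/w2.png

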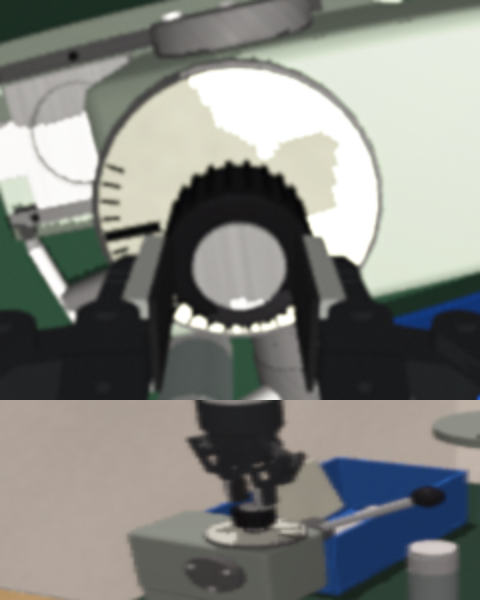

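Picture: pads stand on both sides of the knob (crop (165,300) and (310,300)), knob centred; no grip force yet, so I close further.

Emit:
play_rows(
  moves=[
    [[0,0,0,0,0,0,0],[0,0,0,0,0,0,0],[0,0,0,0,0,0,0],[0,0,0,0,0,0,0],[0,0,0,0,0,0,0]],
  ],
)

```text
time: 3.92
tool_pos: [0.6912, 0.0416, 0.2687]
tcp_rot: [-2.504, -1.897, 0.0]
wrist_force: [-0.4, -0.3, 0.0]
width: 0.003
grip_force: 0.0
```

```bash
python3 - <<'E'
from h import *
c=cam('wrist'); d=cam('side'); e=cam('scene')
a=c['image'][120:320,200:440,::-1]; b=d['image'][120:220,200:340,::-1];f=e['image'][150:250,310:450,::-1]
cv2.imwrite('pics/w3.png',np.hstack([cv2.resize(a,(400,333)),np.vstack([cv2.resize(b,(400,286),interpolation=2),cv2.resize(f,(400,286),interpolation=2)])[:333*2][:333]]) if 0 else np.hstack([cv2.resize(a,(400,572)),np.vstack([cv2.resize(b,(400,286),interpolation=2),cv2.resize(f,(400,286),interpolation=2)])]))
print(bot.read_state())
E
```

```text
{'time': 4.0667, 'q': array([2.41039898e-02, 2.64815425e-01, 1.47310432e+00, 7.93724968e-06,
       1.40381868e+00, 2.98126303e-01]), 'joint_vel': array([ 0.00116701, -0.00158479, -0.00055443,  0.00160151,  0.00247475,
        0.00117043]), 'joint_torque': array([ 5.90002164e-04, -5.27273762e+01, -3.79338527e+01,  3.19702594e-04,
        2.55724248e-03,  1.81319788e-04]), 'tool_pos': array([0.69122794, 0.0415748 , 0.2687862 ]), 'tcp_rot': array([-2.50396274e+00, -1.89715570e+00,  1.78590232e-04]), 'wrist_force': array([-1.0609766 ,  0.45527505,  0.14907038]), 'torque': array([-0.01609947, -0.00697006,  0.02518718]), 'grip_force': 0.0, 'width': 0.003314428153887314}
```

View pics/w3.png

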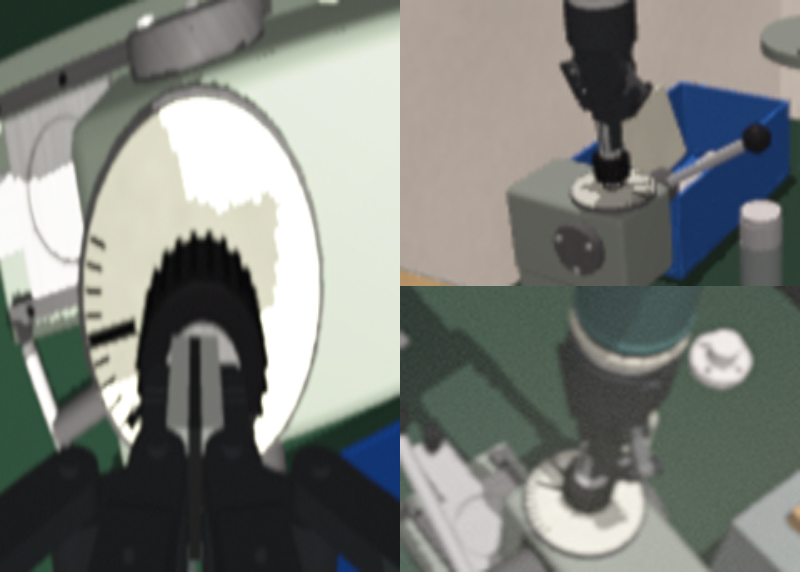

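The closed fingertips stand just above the silver cap, so the true tip is higher than the reported TCP. I'll measure the offset from depth.

```bash
python3 - <<'E'
from h import *
c=dict(np.load('side.npz')); P=cloud(c)
for v in range(150,200,2):
    print(v,[tuple((P[v,u]*1000).astype(int)) for u in range(268,282,3)])
w=dict(np.load('wrist.npz')); d=w['depth']
# wrist depth: along optical axis; finger tip px approx x=200+195*.6, y=120+340*.35
for v in range(225,275,4):
    o=[]
    for u in (300,306,312,317,322,328,334):
        a=np.array([(u-w['K'][0,2]),(v-w['K'][1,2])])/w['K'][0,0]; th=np.hypot(*a); r=np.append(np.tan(th)*a/th,1)*d[v,u]
        o.append(tuple(((w['R'].T@(r-w['t']))*1000).astype(int)))
    print(v,o)
E
```

```text
150 [(np.int64(697), np.int64(50), np.int64(382)), (np.int64(681), np.int64(58), np.int64(388)), (np.int64(669), np.int64(60), np.int64(391)), (np.int64(666), np.int64(48), np.int64(387)), (np.int64(651), np.int64(55), np.int64(392))]
152 [(np.int64(695), np.int64(54), np.int64(378)), (np.int64(679), np.int64(61), np.int64(383)), (np.int64(672), np.int64(55), np.int64(382)), (np.int64(674), np.int64(36), np.int64(374)), (np.int64(644), np.int64(67), np.int64(391))]
154 [(np.int64(697), np.int64(52), np.int64(369)), (np.int64(679), np.int64(62), np.int64(377)), (np.int64(677), np.int64(49), np.int64(372)), (np.int64(674), np.int64(37), np.int64(368)), (np.int64(645), np.int64(65), np.int64(384))]
156 [(np.int64(697), np.int64(52), np.int64(363)), (np.int64(680), np.int64(62), np.int64(370)), (np.int64(679), np.int64(47), np.int64(364)), (np.int64(658), np.int64(62), np.int64(374)), (np.int64(646), np.int64(64), np.int64(377))]
158 [(np.int64(700), np.int64(50), np.int64(355)), (np.int64(688), np.int64(52), np.int64(358)), (np.int64(685), np.int64(39), np.int64(353)), (np.int64(657), n
[... 8357 characters left out ...]
 (np.int64(700), np.int64(47), np.int64(327))]
269 [(np.int64(688), np.int64(54), np.int64(338)), (np.int64(690), np.int64(54), np.int64(338)), (np.int64(692), np.int64(53), np.int64(338)), (np.int64(695), np.int64(53), np.int64(339)), (np.int64(696), np.int64(52), np.int64(338)), (np.int64(698), np.int64(51), np.int64(337)), (np.int64(701), np.int64(52), np.int64(341))]
273 [(np.int64(689), np.int64(57), np.int64(347)), (np.int64(691), np.int64(54), np.int64(343)), (np.int64(692), np.int64(52), np.int64(340)), (np.int64(694), np.int64(52), np.int64(340)), (np.int64(696), np.int64(50), np.int64(338)), (np.int64(699), np.int64(52), np.int64(343)), (np.int64(701), np.int64(53), np.int64(346))]
```

The real fingertip end lies ~34 mm higher than the reported TCP (tip measured at z=0.303 vs reported 0.269); xy agrees. I'll use this offset: open, go down 35 mm, and grip.

Emit:
play_rows(
  moves=[
    [[0,0,0,0,0,0,65],[0,0,0,0,0,0,65],[0,0,0,0,0,0,65],[0,0,0,0,0,0,65],[0,0,0,0,0,0,65]],
  ],
)

```text
time: 4.48
tool_pos: [0.6913, 0.0416, 0.2689]
tcp_rot: [2.504, 1.897, 0.0]
wrist_force: [0.4, -0.4, -0.5]
width: 0.712
grip_force: 0.0
```

Emit:
play_rows(
  moves=[
    [[0,0,0,0,0,0.17,65],[0,0,0,0,0,0.17,65],[0,0,0,0,0,0,65],[0,0,0,0,0,0,30],[0,0,0,0,0,0,30]],
  ],
)

```text
time: 4.9
tool_pos: [0.6922, 0.0414, 0.2357]
tcp_rot: [2.503, 1.896, 0.002]
wrist_force: [15.9, -6.0, -0.9]
width: 0.491
grip_force: 9.3
```

Emit:
play_rows(
  moves=[
    [[0,0,0,0,0,0,30],[0,0,0,0,0,0,30],[0,0,0,0,0,0,30]],
  ],
)

```text
time: 5.15
tool_pos: [0.6935, 0.041, 0.2363]
tcp_rot: [2.501, 1.895, 0.006]
wrist_force: [5.4, -1.7, -3.3]
width: 0.449
grip_force: 60.7
```

Emit:
play_rows(
  moves=[
    [[0,0,0.24,0,0,0,30],[0,0,0.24,0,0,0,30],[0,0,0.24,0,0,0,30],[0,0,0.24,0,0,0,30],[0,0,0.24,0,0,0,30]],
  ],
)

```text
time: 5.57
tool_pos: [0.6942, 0.0407, 0.2363]
tcp_rot: [2.953, 1.063, 0.009]
wrist_force: [7.2, -3.0, -4.8]
width: 0.451
grip_force: 60.9
```

Emit:
play_rows(
  moves=[
    [[0,0,0.24,0,0,0,30],[0,0,0.24,0,0,0,30],[0,0,0.24,0,0,0,30],[0,0,0.24,0,0,0,30],[0,0,0.24,0,0,0,30]],
  ],
)

```text
time: 5.98
tool_pos: [0.6945, 0.04, 0.2364]
tcp_rot: [3.136, 0.142, 0.011]
wrist_force: [8.4, -4.5, -5.0]
width: 0.454
grip_force: 60.9
```

Emit:
play_rows(
  moves=[
    [[0,0,0.24,0,0,0,30],[0,0,0.24,0,0,0,30],[0,0,0.26,0,0,0,30],[0,0,0,0,0,0,30]],
  ],
)

```text
time: 6.32
tool_pos: [0.6945, 0.0396, 0.2364]
tcp_rot: [3.11, -0.43, 0.012]
wrist_force: [8.0, -4.9, -4.6]
width: 0.453
grip_force: 60.9
```

```bash
python3 - <<'E'
from h import *
s=bot.read_state(); print(s['tool_pos'],s['tcp_rot'],s['q'].round(3),s['torque'],s['width'],s['grip_force'])
c=cam('wrist')
a,o=dial(c,.6928,.041,.030,.044)
print('      ',' '.join(f'{int(x):3d}' for x in a[10:60]))
for k,r in enumerate(o): print(30+2*k,'  ',' '.join(f'{int(x):3d}' for x in r[10:60]))
E
```

```text
[0.69452778 0.03956666 0.23638168] [ 3.11035633 -0.4295828   0.01178847] [ 0.023  0.278  1.515 -0.003  1.341  1.869] [-0.53748341 -1.09883863 -0.1826038 ] 0.45346677503798977 60.91853857040405
       140 142 144 146 148 150 152 154 156 158 160 162 164 166 168 170 172 174 176 178 180 182 184 186 188 190 192 194 196 198 200 202 204 206 208 210 212 214 216 218 220 222 224 226 228 230 232 234 236 238
30    112 110 111 111 111 111 113 113 112 110 111 114 117 117 114 110 109 113 114 113 113 114 113 112 111 111 113 115 100  54  18  13  13  14  12  12  13  12  13  12  13  10   9  10  11  11  12  16  36  67
32    114 113 110 111 111 111 111 112 112 110 111 113 116 117 114 110 109 113 115 113 113 113 113 111 111 113 109  82  31  12  12  13  13  11  12  12  12  12  11  10  10  10  12  18  35  41  45  72  91  94
34     99 113 113 110 110 111 111 112 113 111 111 111 116 117 114 110 109 113 114 113 113 113 111 111 107  84  41  16  12  13  13  12  13  13  12  12  11  10   9  11  15  19  27  49  86 158 162 102  93  93
36     21  56  96 111 110 111 111 111 113 113 110 112 114 117 114 109 108 113 114 114 114 111  98  68  32  13  13  13  12  13  13  14  13  12  12  10  11  12  16  20  17  29  87 112 101 108 148 130  94  94
38     11  11  14  34  59  84 101 106 110 113 110 111 113 117 115 111 109 112 107  96  81  45  18  12  12  12  13  11  10  12  12  11  12  11  10  10  16  19  19  15  14  15  32  35  20  18  41  95  90  70
40     12  12  14  12  13  14  21  37  53  64  76  86  87  92  87  65  56  45  26  18  11  12  12  12  12  11  13  12  10  34  77  44   8  10  12  18  19  16  12  14  14  15  16  16  16  18  18  20  25  15
42     12  13  12  12  13  12  13  11  11  12  11  11  11  11  13  11  12  11  11  11  12  11  13  13  12  11  11   9  22 101 121  40   9  15  18  17  13  13  16  15  14  14  15  16  14  16  17  18  17  15
```

Emit:
play_rows(
  moves=[
    [[0,0,0,0,0,0,65],[0,0,0,0,0,0,65],[0,0,0,0,0,0,65],[0,0,0,0,0,-0.4,65],[0,0,0,0,0,-0.4,65]],
  ],
)

```text
time: 6.78
tool_pos: [0.6886, 0.0418, 0.3116]
tcp_rot: [3.112, -0.419, -0.014]
wrist_force: [0.9, -0.4, 0.7]
width: 0.76
grip_force: 0.0
```

Emit:
play_rows(
  moves=[
    [[0,0,0,0,0,-0.4,65],[0,0,0,0,0,0,65],[0,0,0,0,0,0,65]],
  ],
)

```text
time: 7.03
tool_pos: [0.6931, 0.042, 0.3611]
tcp_rot: [-3.112, 0.419, -0.015]
wrist_force: [-1.5, 0.4, -1.2]
width: 0.762
grip_force: 0.0
```

```bash
python3 - <<'E'
from h import *
c=cam('wrist'); s=bot.read_state(); print(s['tool_pos'],s['tcp_rot'])
a,o=dial(c,.6928,.041,.030,.044)
print('      ',' '.join(f'{int(x):3d}' for x in a[10:60]))
for k,r in enumerate(o): print(30+2*k,'  ',' '.join(f'{int(x):3d}' for x in r[10:60]))
d=cam('scene'); cv2.imwrite('pics/s4.png',np.vstack([cv2.resize(c['image'][120:280,200:440,::-1],(480,320),interpolation=2),cv2.resize(d['image'][190:270,330:450,::-1],(480,280),interpolation=2)]))
E
```

```text
[0.69193098 0.0419407  0.35765772] [-3.1125821   0.41932412 -0.00675183]
       140 142 144 146 148 150 152 154 156 158 160 162 164 166 168 170 172 174 176 178 180 182 184 186 188 190 192 194 196 198 200 202 204 206 208 210 212 214 216 218 220 222 224 226 228 230 232 234 236 238
30     49  64  63  48  33  32  41  42  40  36  34  37  42  43  38  33  33  34  33  32  31  35  49  74  95  86  50  67  99 114 108  86  77 102 165 211 234 242 250 251 253 253 253 253 253 253 253 253 253 253
32    122 152 148 117  80  84 111 124 110  78  62  92 125 128  99  57  32  22  18  19  36  67 112 162 202 189 150 170 206 194 172 162 161 167 179 206 239 249 252 253 253 253 253 253 252 252 252 252 252 253
34    174 177 176 169 168 170 177 179 171 152 140 155 173 176 160 133  97  44  10  37 107 155 167 175 181 178 174 180 188 182 179 179 178 179 205 233 244 249 252 253 253 253 253 253 252 252 252 252 252 253
36    177 172 171 177 178 173 168 176 179 175 167 174 178 175 167 165 133  61  17  48 128 168 169 172 176 178 169 166 175 179 175 173 176 184 211 237 247 253 253 252 253 253 253 253 252 252 252 251 253 253
38    169 137 118 163 174 151 130 162 178 161 130 159 175 160 124 138 129  60  11  50 128 169 140 137 171 175 145 137 171 175 145 125 158 176 157 146 203 247 248 236 249 252 251 241 247 252 249 239 245 253
40    173 136 114 159 176 150 121 165 178 155 116 156 175 160 115 144 148  74  15  56 144 171 122 124 171 178 143 132 172 177 142 122 166 178 149 117 181 239 241 210 245 254 248 222 241 253 247 215 241 254
42    174 145 125 163 170 146 123 164 175 153 115 150 172 164 122 148 163 103  30  60 141 173 132 131 173 177 146 135 171 175 147 124 168 177 155 152 228 252 244 208 243 254 249 218 244 254 249 210 242 254
```

Pointer and long mark now coincide at 176° (single dark line). Next: the flange.

Emit:
play_rows(
  moves=[
    [[0,0,-0.25,0,0,0,65],[0,0,-0.25,0,0,0,65],[0,0,-0.25,0,0,0,65],[0,0,-0.25,0,0,0,65],[0,0,-0.25,0,0,0,65]],
  ],
)

```text
time: 7.55
tool_pos: [0.6901, 0.0417, 0.3519]
tcp_rot: [-3.089, -0.567, 0.007]
wrist_force: [-0.1, 0.5, 0.0]
width: 0.757
grip_force: 0.0
```

Emit:
play_rows(
  moves=[
    [[0,0,-0.25,0,0,0,65],[0,0,0,0.048,-0.368,0,65],[0,0,0,0.048,-0.368,0,65],[0,0,0,0.048,-0.368,0,65],[0,0,0,0.048,-0.368,0,65]],
  ],
)

```text
time: 7.97
tool_pos: [0.6383, 0.1818, 0.3519]
tcp_rot: [-3.051, -0.748, 0.007]
wrist_force: [1.2, -0.1, 1.2]
width: 0.762
grip_force: 0.0
```

Emit:
play_rows(
  moves=[
    [[0,0,0,0.048,-0.368,0,65],[0,0,0,0.048,-0.368,0,65],[0,0,0,0.048,-0.368,0,65],[0,0,0,0.048,-0.368,0,65],[0,0,0,0.048,-0.368,0,65]],
  ],
)

```text
time: 8.38
tool_pos: [0.5741, 0.3562, 0.3521]
tcp_rot: [3.05, 0.749, -0.007]
wrist_force: [0.8, 0.2, -0.1]
width: 0.759
grip_force: 0.0
```

Emit:
play_rows(
  moves=[
    [[0,0,0,0.048,-0.368,0,65],[0,0,0,0,0,0,65],[0,0,0,0,0,0,65]],
  ],
)

```text
time: 8.63
tool_pos: [0.5613, 0.3915, 0.3519]
tcp_rot: [3.048, 0.755, -0.007]
wrist_force: [1.0, -0.3, -0.8]
width: 0.759
grip_force: 0.0
```

```bash
cat >> h.py <<'E'
def wcloud(w):
    v,u=np.mgrid[:400,:640]; a=np.stack([u-w['K'][0,2],v-w['K'][1,2]],-1)/w['K'][0,0]; th=np.hypot(a[...,0],a[...,1])+1e-9
    p=np.concatenate([np.tan(th)[...,None]*a/th[...,None],np.ones((400,640,1))],-1)*w['depth'][...,None]
    return (p-w['t'])@w['R']
def yaw(s):
    R=cv2.Rodrigues(np.array(s['tcp_rot']))[0]; return np.arctan2(R[1,0],R[0,0]),R
def delta(s,X):
    return (yaw(s)[1].T@(np.array(X)-s['tool_pos'])).round(4)
E
python3 - <<'E'
from h import *
s=bot.read_state(); print(s['tool_pos'],yaw(s)[0],s['q'].round(2))
w=cam('wrist'); P=wcloud(w)
n=np.linalg.norm(P[...,:2]-[.564,.391],axis=-1)
ok=w['depth']>0
hub=P[ok&(n<.05)&(P[...,2]>.034)&(P[...,2]<.05)]; fl=P[ok&(n<.05)&(P[...,2]>.009)&(P[...,2]<.02)]
for p in(hub,fl): print(len(p),np.median(p[:,2]),(p.max(0)+p.min(0))/2,np.ptp(p,0))
S=np.load('side.npz'); Q=cloud(S); k=(S['depth']>0)&(np.linalg.norm(Q[...,:2]-[.564,.391],axis=-1)<.15)&(Q[...,2]>.07)&(Q[...,2]<.3)
for q in(Q[k],): 
  if len(q): print(len(q),q.min(0),q.max(0))
print(delta(s,[.564,.391,s['tool_pos'][2]]))
E
```

```text
[0.56126083 0.391474   0.35191663] 0.4857019955141584 [ 0.57  0.24  1.36 -0.    1.55  1.66]
349 0.038914874958607015 [0.56583642 0.39195676 0.03828656] [0.03294815 0.03420609 0.00659861]
750 0.012894795285978308 [0.56585802 0.39242489 0.01392558] [0.06420607 0.06333245 0.00851913]
[ 0.0022  0.0017 -0.    ]
```

Emit:
play_rows(
  moves=[
    [[0,0,0,0.042,0.017,0.38,65],[0,0,0,0,0,0.38,65],[0,0,0,0,0,0.38,65],[0,0,0,0,0,0.38,65],[0,0,0,0,0,0.38,65]],
  ],
)

```text
time: 9.1
tool_pos: [0.5681, 0.3879, 0.1625]
tcp_rot: [3.051, 0.746, -0.001]
wrist_force: [1.1, -0.3, 0.1]
width: 0.762
grip_force: 0.0
```

Emit:
play_rows(
  moves=[
    [[0,0,0,0,0,0.38,60],[0,0,0,0,0,0.38,60],[0,0,0,0,0,0.38,60],[0,0,0,0,0,0.38,60],[0,0,0,0,0,0,60]],
  ],
)

```text
time: 9.52
tool_pos: [0.5611, 0.3836, 0.0023]
tcp_rot: [3.045, 0.745, -0.027]
wrist_force: [-2.8, -1.5, -2.3]
width: 0.703
grip_force: 0.0
```

Emit:
play_rows(
  moves=[
    [[0,0,0,0,0,0.14,60],[0,0,0,0,0,0.08,60],[0,0,0,0,0,0,60],[0,0,0,0,0,0,60]],
  ],
)

```text
time: 9.85
tool_pos: [0.5692, 0.3909, -0.0072]
tcp_rot: [-3.05, -0.749, -0.004]
wrist_force: [-0.9, -1.0, -0.1]
width: 0.704
grip_force: 0.0
```

```bash
python3 - <<'E'
from h import *
s=bot.read_state(); print(s['tool_pos'],yaw(s)[0],s['joint_vel'].round(3),s['wrist_force'],delta(s,[.5658,.392,-.0165]))
w=cam('wrist'); P=wcloud(w); ok=w['depth']>0
s=bot.read_state(); print(s['tool_pos'])
n=np.linalg.norm(P[...,:2]-[.566,.392],axis=-1)
for lo,hi in((.034,.05),(.009,.02)):
  p=P[ok&(n<.04)&(P[...,2]>lo)&(P[...,2]<hi)]; print(len(p),(p.max(0)+p.min(0))/2,np.ptp(p,0))
E
```

```text
[ 0.56924183  0.39093102 -0.0071933 ] 0.4814138797771816 [ 0.005 -0.013 -0.014  0.001 -0.     0.   ] [-0.8537535  -0.97177321 -0.12248728] [-0.0026 -0.0025  0.0093]
[ 0.5695191   0.39126319 -0.00666374]
4659 [0.57102636 0.39529678 0.04200209] [0.05010551 0.07141338 0.01599313]
5334 [0.56573255 0.39186002 0.01452758] [0.06371831 0.06388026 0.01094348]
```

Emit:
play_rows(
  moves=[
    [[0,0,0,-0.03,-0.02,0.09,60],[0,0,0,0,0,0,60],[0,0,0,0,0,0,60],[0,0,0,0,0,0,24],[0,0,0,0,0,0,24]],
  ],
)

```text
time: 10.32
tool_pos: [0.5643, 0.391, -0.0178]
tcp_rot: [-3.051, -0.75, -0.001]
wrist_force: [0.6, -0.7, -1.0]
width: 0.433
grip_force: 0.0
```

Emit:
play_rows(
  moves=[
    [[0,0,0,0,0,0,24],[0,0,0,0,0,0,24],[0,0,0,0,0,0,24],[0,0,0,0,0,0,24]],
  ],
)

```text
time: 10.65
tool_pos: [0.5646, 0.3911, -0.0175]
tcp_rot: [-3.05, -0.749, -0.001]
wrist_force: [-0.3, -0.1, 3.8]
width: 0.374
grip_force: 60.3
```

Emit:
play_rows(
  moves=[
    [[0,0,0,0,0,-0.2,24],[0,0,0,0,0,-0.4,24],[0,0,0,0,0,-0.4,24],[0,0,0,0,0,-0.4,24],[0,0,0,0,0,-0.4,24]],
  ],
)

```text
time: 11.07
tool_pos: [0.5632, 0.39, 0.162]
tcp_rot: [3.05, 0.749, -0.004]
wrist_force: [2.1, 0.9, -1.9]
width: 0.373
grip_force: 59.9
```

Emit:
play_rows(
  moves=[
    [[0,0,0,0,0,-0.4,24],[0,0,-0.25,0,0,0,24],[0,0,-0.25,0,0,0,24],[0,0,-0.25,0,0,0,24],[0,0,-0.25,0,0,0,24]],
  ],
)

```text
time: 11.48
tool_pos: [0.5636, 0.3903, 0.201]
tcp_rot: [2.766, 1.489, -0.002]
wrist_force: [0.1, -0.7, -2.0]
width: 0.379
grip_force: 59.9
```

Emit:
play_rows(
  moves=[
    [[0,0,-0.25,0,0,0,24],[0,0,-0.25,0,0,0,24],[0,0,-0.25,0,0,0,24],[0,0,-0.25,0,0,0,24],[0,0,-0.25,0,0,0,24]],
  ],
)

```text
time: 11.9
tool_pos: [0.5635, 0.3902, 0.2003]
tcp_rot: [-2.174, -2.267, 0.004]
wrist_force: [1.0, 0.2, -1.8]
width: 0.376
grip_force: 59.9
```

Emit:
play_rows(
  moves=[
    [[0,0,-0.25,0,0,0,24],[0,0,-0.25,0,0,0,24],[0,0,-0.25,0,0,0,24],[0,0,-0.25,0,0,0,24],[0,0,-0.25,0,0,0,24]],
  ],
)

```text
time: 12.32
tool_pos: [0.5635, 0.3902, 0.2002]
tcp_rot: [-1.371, -2.825, 0.004]
wrist_force: [-0.0, -0.1, -2.7]
width: 0.378
grip_force: 59.9
```

Emit:
play_rows(
  moves=[
    [[0,0,-0.25,0,0,0,24],[0,0,-0.25,0,0,0,24],[0,0,-0.25,0,0,0,24],[0,0,-0.25,0,0,0,24],[0,0,-0.25,0,0,0,24]],
  ],
)

```text
time: 12.73
tool_pos: [0.5635, 0.3902, 0.2003]
tcp_rot: [-0.436, -3.109, 0.003]
wrist_force: [0.1, 0.2, -2.1]
width: 0.373
grip_force: 59.8
```

Emit:
play_rows(
  moves=[
    [[0,0,-0.25,0,0,0,24],[0,0,-0.25,0,0,0,24],[0,0,0,0,0,0,24],[0,0,0,0,0,0,24]],
  ],
)

```text
time: 13.07
tool_pos: [0.5637, 0.3903, 0.2007]
tcp_rot: [-0.06, -3.139, 0.002]
wrist_force: [-0.5, -0.3, -0.6]
width: 0.381
grip_force: 59.8
```

```bash
python3 - <<'E'
from h import *
s=bot.read_state(); print(s['tool_pos'],yaw(s)[0],s['q'].round(2),s['width'],s['grip_force'],s['wrist_force'])
print('to hover',delta(s,[.48,.15,.22]))
E
```

```text
[0.56365312 0.39033841 0.20068882] 3.1032633673525547 [ 0.57  0.28  1.57 -0.    1.29 -0.96] 0.38148625213372306 59.8336386680603 [-0.54089196 -0.31941678 -0.55318441]
to hover [ 0.0744 -0.2434 -0.0189]
```

Emit:
play_rows(
  moves=[
    [[0,0,0,0.125,-0.372,-0.03,24],[0,0,0,0.125,-0.372,-0.03,24],[0,0,0,0.125,-0.372,-0.03,24],[0,0,0,0.125,-0.372,-0.03,24],[0,0,0,0.125,-0.372,-0.03,24]],
  ],
)

```text
time: 13.48
tool_pos: [0.4941, 0.2055, 0.2164]
tcp_rot: [-0.059, -3.14, 0.001]
wrist_force: [0.6, -0.6, -2.0]
width: 0.377
grip_force: 60.2
```

Emit:
play_rows(
  moves=[
    [[0,0,0,0.125,-0.372,-0.03,24],[0,0,0,0,0,0,24],[0,0,0,0,0,0,24],[0,0,0,0,0,0,24]],
  ],
)

```text
time: 13.82
tool_pos: [0.4817, 0.1703, 0.2201]
tcp_rot: [0.059, 3.14, 0.001]
wrist_force: [0.5, 1.1, -2.2]
width: 0.375
grip_force: 60.5
```

```bash
python3 - <<'E'
from h import *
s=bot.read_state(); print(s['tool_pos'],yaw(s)[0])
w=cam('wrist'); P=wcloud(w); ok=w['depth']>0
n=np.linalg.norm(P[...,:2]-[.581,.045],axis=-1)
z=P[ok&(n<.08)][:,2]; print(np.histogram(z,np.arange(.0,.09,.004)))
p=P[ok&(n<.05)&(P[...,2]>.030)&(P[...,2]<.0395)]; print('floor',len(p),np.median(p,0),(np.percentile(p,99,0)+np.percentile(p,1,0))/2,np.ptp(p,0))
h=np.linalg.norm(P[...,:2]-[.481,.05],axis=-1); p=P[ok&(h<.03)&(P[...,2]>.052)&(P[...,2]<.085)]; print('handle',len(p),(p.max(0)+p.min(0))/2,np.ptp(p,0))
im=w['image'][:,:,::-1].copy()
for X in([.581,.045,.044],[.481,.05,.076]):
  q=wproj(w,[X])[0]; print(q); 
cv2.imwrite('pics/w5.png',im)
hp=wproj(w,[.581,.045,.044])[0].astype(int)
E
```

```text
[0.48167298 0.17033943 0.22007172] 3.1038182100868377
(array([   2,    1,    0,    0,  201,  879,   76,   91, 2630,  721, 1249,
         47,    0,    0,    0,    0,    0,    0,    0,    0,    0,    0]), array([0.   , 0.004, 0.008, 0.012, 0.016, 0.02 , 0.024, 0.028, 0.032,
       0.036, 0.04 , 0.044, 0.048, 0.052, 0.056, 0.06 , 0.064, 0.068,
       0.072, 0.076, 0.08 , 0.084, 0.088]))
floor 2090 [0.58109612 0.0445922  0.03480357] [0.57679462 0.0378679  0.03580119] [0.09106842 0.08587462 0.00931159]
handle 354 [0.48023596 0.05494997 0.06515256] [0.02136136 0.02105888 0.02389984]
[221.55727862 256.01775903]
[206.21031582 185.72141688]
```

View pics/w5.png

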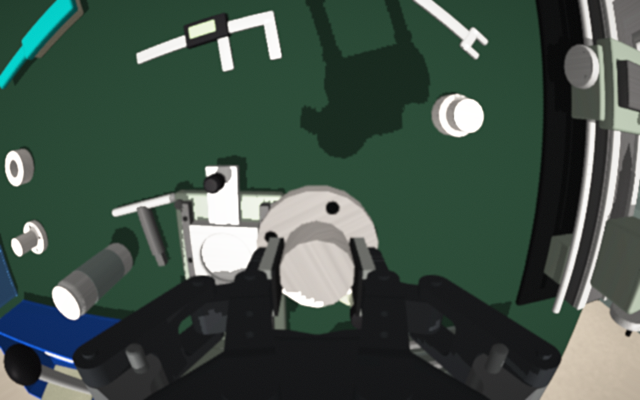

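Wrist view: part held upright between the pads at (318,250); nest circle at (225,255) left of it, partly hidden; handle at (213,183). I'll fit the nest rim.

```bash
python3 - <<'E'
from h import *
from scipy.optimize import least_squares
w=dict(np.load('wrist.npz')); P=wcloud(w); ok=w['depth']>0
R=P[ok&(P[...,2]>.0395)&(P[...,2]<.047)]; F=P[ok&(P[...,2]>.031)&(P[...,2]<.0378)]
c=np.array([.581,.044])
for it in range(4):
    E=[]
    for pts,lo in((R,1),):
        d=pts[:,:2]-c; r=np.hypot(*d.T); a=np.rad2deg(np.arctan2(d[:,1],d[:,0]))//10
        for k in range(-18,18):
            m=(a==k)&(r>.030)&(r<.042)
            if m.sum()>4: i=np.where(m)[0]; E.append((k*10,pts[i[np.argsort(r[i])[1]],:2]))
    X=np.array([e[1] for e in E]); f=least_squares(lambda q:np.hypot(*(X-q[:2]).T)-q[2],[*c,.0355],loss='soft_l1',f_scale=.001); g=least_squares(lambda q:np.hypot(*(X-q).T)-.0355,c,loss='soft_l1',f_scale=.001); c=g.x
print(c,f.x,[e[0] for e in E],(g.fun*1000).round(1))
# image-based: edge pixels of the circle in the grey image, cast on rim plane
g8=cv2.cvtColor(w['image'],cv2.COLOR_RGB2GRAY)[210:290,180:290]; print(g8[::8,::6])
# slide rect/handle stem edges: handle top centre
im=w['image']; sub=im[165:200,195:232].max(2)<60; n,l,s,q=cv2.connectedComponentsWithStats(sub.astype(np.uint8)); print(s,q+[195,165])
for z in(.063,.07,.076):
  i=1+np.argmax(s[1:,4]); print(wplane(w,*(q[i]+[195,165]),z))
E
```

```text
[0.58509313 0.04810747] [0.5851715  0.04819794 0.03562773] [-180, -170, -160, -150, -140, -130, -120, -110, -100, -90, -80, -70, -60, -50, -40, -30, -20, -10, 100, 110, 120, 130, 140, 150, 160, 170] [ 0.1 -1.2  0.3 -0.2  0.3 -0.1 -0.2  0.7  1.  -0.2 -0.3  0.1  0.3 -0.3
  0.4  0.  -0.6  0.9  0.6  0.5 -0.3  0.1 -0.2 -0.  -0.4  1.4]
[[ 88 132  81 231 232 253 253 254 254 254 113 239 241 231 142 170 206 204
  207]
 [117  53  42 127 151 253 253 253 254 254 101 195 237 231 163 205 205 206
  205]
 [119 130 253 253 241 238 210 201 179 170 146 140 123  94 204 203 198 201
  204]
 [116 130 252 251 251 247 246 251 248 252 253 253 254 198 170   9 107 206
  192]
 [100 129 252 251 229 252 252 253 253 253 253 254 254 203 207 108 108  19
  132]
 [ 76 140 230 246 251 251 251 252 252 253 253 253 255  24  46 108  74  44
  140]
 [ 63 184 146 244 252 251 251 251 252 252 252 253  38  25 108 108  20 126
  204]
 [ 63 217 131 249 135 250 250 250 251 251 252 221  24  49 107 103  17 203
  202]
 [ 62 213 128 236 246 145 155 161 160 157  23  24  25  24  28 126  18 199
  203]
 [ 49  23  27  29  24  23 148 145 119  35  24  24  26  25  24  23  20 201
  196]]
[[   0    0   37   35 1029]
 [   0    8   30   20  266]] [[213.06705539 181.86103013]
 [212.7406015  182.53759398]]
[0.48037418 0.05348439 0.063     ]
[0.47900151 0.05601321 0.07      ]
[0.47782493 0.05818077 0.076     ]
```

```bash
cat > part.py <<'E'
from h import *
from scipy.optimize import least_squares
def part(w,s):
    P=wcloud(w); ok=w['depth']>0; b=s['tool_pos'][2]+.0175; c=s['tool_pos'][:2]; n=np.linalg.norm(P[...,:2]-c,axis=-1)
    m=(ok&(n<.045)&(P[...,2]>b+.009)&(P[...,2]<b+.020)); F=P[m]; d=F[:,:2]-c; r=np.hypot(*d.T); a=np.rad2deg(np.arctan2(d[:,1],d[:,0]))//10; X=[]
    for k in range(-18,18):
        i=np.where(a==k)[0]
        if len(i)>4:
            j=i[np.argsort(r[i])[-2]]
            if r[j]>.026: X.append(F[j,:2])
    X=np.array(X); f=least_squares(lambda q:np.hypot(*(X-q).T)-.032,c,loss='soft_l1',f_scale=.001)
    return f.x,f.fun,np.median(F[:,2])-.014,c
E
python3 - <<'E'
from part import *
w=dict(np.load('wrist.npz')); s=bot.read_state()
x,r,z,c=part(w,s); print('flange ctr',x,'TCP',s['tool_pos'],(r*1000).round(1),'bottom',z)
tgt=np.array([.5851,.0481]); print('TCP target',tgt-(x-c),delta(s,[*(tgt-(x-c)),.22]))
E
```

```text
flange ctr [0.48152261 0.17135137] TCP [0.4818201  0.17084564 0.21995385] [ 0.1 -0.2  0.  -0.1 -0.1 -0.1 -0.4 -0.3 -0.6 -0.7 -0.8 -0.4 -0.6 -0.1
 -0.3 -0.1 -0.1 -0.   0.2 -0. ] bottom 0.23646340025519158
TCP target [0.58539748 0.04759427] [-1.080e-01 -1.194e-01 -1.000e-04]
```

Emit:
play_rows(
  moves=[
    [[0,0,0,-0.27,-0.298,0,24],[0,0,0,-0.27,-0.298,0,24],[0,0,0,-0.27,-0.298,0,24],[0,0,0,-0.27,-0.3,0,24],[0,0,0,0,0,0,24]],
  ],
)

```text
time: 14.28
tool_pos: [0.5902, 0.0431, 0.2192]
tcp_rot: [0.06, 3.138, -0.005]
wrist_force: [-0.7, 0.5, -2.0]
width: 0.377
grip_force: 60.8
```

Emit:
play_rows(
  moves=[
    [[0,0,0,0,0,0.35,24],[0,0,0,0,0,0.35,24],[0,0,0,0,0,0.35,24],[0,0,0,0,0,0.35,24],[0,0,0,0,0,0.3,24]],
  ],
)

```text
time: 14.7
tool_pos: [0.5847, 0.0486, 0.0468]
tcp_rot: [-0.054, -3.139, -0.0]
wrist_force: [-0.3, -0.7, -1.8]
width: 0.377
grip_force: 60.7
```

Emit:
play_rows(
  moves=[
    [[0,0,0,0,0,0,24],[0,0,0,0,0,0,24],[0,0,0,0,0,0,24],[0,0,0,0,0,0,24]],
  ],
)

```text
time: 15.03
tool_pos: [0.5881, 0.0479, 0.0528]
tcp_rot: [0.054, 3.136, 0.001]
wrist_force: [0.3, -0.2, -1.6]
width: 0.373
grip_force: 60.6
```

```bash
python3 - <<'E'
from part import *
s=bot.read_state(); w=cam('wrist')
x,r,z,c=part(w,s); print('flange ctr',x,'TCP',s['tool_pos'],yaw(s)[0],s['wrist_force'],(r*1000).round(1),'bottom',z)
print(delta(s,[*(np.array([.5851,.0481])-(x-c)),.0195]))
E
```

```text
flange ctr [0.58790401 0.04890964] TCP [0.58814373 0.04785891 0.05280413] 3.107212453080327 [ 0.33741599 -0.2224091  -1.63447901] [ 0.1 -0.2  0.  -0.  -0.1 -0.1 -0.4 -0.4 -0.6 -0.8 -0.8 -0.4 -0.6 -0.1
 -0.3 -0.1 -0.1 -0.2  0.1  0. ] bottom 0.0691089100344469
[ 0.0029 -0.0009  0.0333]
```

Emit:
play_rows(
  moves=[
    [[0,0,0,0.03,-0.01,0.1,24],[0,0,0,0,0,0.06,24],[0,0,0,0,0,0,24],[0,0,0,0,0,0,24],[0,0,0,0,0,0,24]],
  ],
)

```text
time: 15.5
tool_pos: [0.5821, 0.0462, 0.0338]
tcp_rot: [-0.055, -3.141, -0.0]
wrist_force: [-0.1, -0.6, -2.9]
width: 0.374
grip_force: 60.6
```

Emit:
play_rows(
  moves=[
    [[0,0,0,0,0,0.08,24],[0,0,0,0,0,0.06,24],[0,0,0,0,0,0,24],[0,0,0,0,0,0,24],[0,0,0,0,0,0,24]],
  ],
)

```text
time: 15.92
tool_pos: [0.582, 0.0463, 0.0196]
tcp_rot: [-0.055, -3.14, 0.0]
wrist_force: [0.5, -0.1, -2.5]
width: 0.382
grip_force: 60.9
```

```bash
python3 - <<'E'
from part import *
s=bot.read_state(); w=cam('wrist')
x,r,z,c=part(w,s); print('flange ctr',x,'TCP',s['tool_pos'],yaw(s)[0],s['wrist_force'],'bottom',z)
E
```

```text
flange ctr [0.58183071 0.04731228] TCP [0.581994   0.04629274 0.01956144] 3.1067591705958226 [ 0.48721856 -0.06799286 -2.45864623] bottom 0.03594936321395248
```

Emit:
play_rows(
  moves=[
    [[0,0,0,-0.03,0.01,0,24],[0,0,0,0,0,0.01,24],[0,0,0,0,0,0,24],[0,0,0,0,0,0,36],[0,0,0,0,0,0,44]],
  ],
)

```text
time: 16.38
tool_pos: [0.5856, 0.0473, 0.0193]
tcp_rot: [0.055, 3.14, 0.0]
wrist_force: [0.9, -0.0, -0.3]
width: 0.511
grip_force: 0.0
```

Emit:
play_rows(
  moves=[
    [[0,0,0,0,0,0,50],[0,0,0,0,0,0,56],[0,0,0,0,0,-0.1,56],[0,0,0,0,0,-0.4,56],[0,0,0,0,0,-0.4,56]],
  ],
)

```text
time: 16.8
tool_pos: [0.5825, 0.0471, 0.1078]
tcp_rot: [-0.055, -3.135, 0.001]
wrist_force: [1.4, 1.2, 0.3]
width: 0.66
grip_force: 0.0
```

Emit:
play_rows(
  moves=[
    [[0,0,0,0,0,-0.3,56],[0,0,0,0.4,0.03,0,56],[0,0,0,0.4,0.03,0,50],[0,0,0,0,0,0,50],[0,0,0,0,0,0,50]],
  ],
)

```text
time: 17.22
tool_pos: [0.5028, 0.0561, 0.1389]
tcp_rot: [-0.054, -3.14, 0.0]
wrist_force: [0.6, -0.4, 0.8]
width: 0.587
grip_force: 0.0
```

```bash
python3 - <<'E'
from part import *
s=bot.read_state(); w=cam('wrist'); P=wcloud(w); ok=w['depth']>0; print(s['tool_pos'],yaw(s)[0])
n=np.linalg.norm(P[...,:2]-[.585,.048],axis=-1)
for nm,lo,hi in(('hub',.068,.084),('fl',.046,.055)):
  p=P[ok&(n<.04)&(P[...,2]>lo)&(P[...,2]<hi)]; A=np.c_[p[:,:2],np.ones(len(p))]; f=np.linalg.lstsq(A,p[:,2],rcond=None)[0]; print(nm,len(p),(p.max(0)+p.min(0))/2,np.ptp(p,0),np.median(p[:,2]),'tilt',f[:2])
h=np.linalg.norm(P[...,:2]-[.48,.054],axis=-1); p=P[ok&(h<.03)&(P[...,2]>.058)&(P[...,2]<.085)]; print('handle',len(p),(p.max(0)+p.min(0))/2,np.ptp(p,0))
cv2.imwrite('pics/w6.png',w['image'][:,:,::-1])
E
```

```text
[0.50277694 0.05610191 0.13891246] 3.1073724333548705
hub 1023 [0.58455247 0.04852287 0.07239873] [0.03405021 0.03303363 0.00876339] 0.07469164235531331 tilt [ 0.06445019 -0.00175936]
fl 1708 [0.58289581 0.04843527 0.05049256] [0.06050411 0.06188933 0.00896383] 0.04886480526778349 tilt [ 0.00211281 -0.00185258]
handle 599 [0.48046111 0.05436463 0.06740896] [0.02166456 0.02109529 0.01877782]
```

View pics/w6.png

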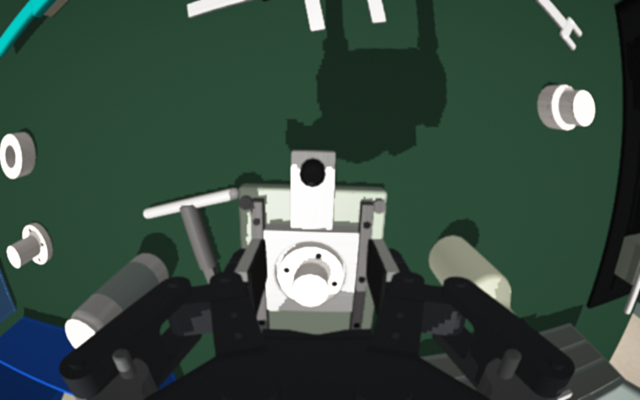

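Picture: the part sits in the nest at (310,270), hub up, handle at (312,172). Now I grip the handle and push.

Emit:
play_rows(
  moves=[
    [[0,0,0,0.22,-0.025,0,50],[0,0,0,0,0,0.3,50],[0,0,0,0,0,0.3,50],[0,0,0,0,0,0.3,50],[0,0,0,0,0,0.27,50]],
  ],
)

```text
time: 17.68
tool_pos: [0.4856, 0.0542, 0.0215]
tcp_rot: [0.055, 3.139, 0.0]
wrist_force: [0.2, -0.3, -0.5]
width: 0.587
grip_force: 0.0
```

Emit:
play_rows(
  moves=[
    [[0,0,0,0,0,0,50],[0,0,0,0,0,0,50],[0,0,0,0,0,0,12],[0,0,0,0,0,0,12],[0,0,0,0,0,0,12]],
  ],
  newtons=40,
)

```text
time: 18.1
tool_pos: [0.4862, 0.0532, 0.0246]
tcp_rot: [0.052, 3.136, -0.003]
wrist_force: [0.6, -4.7, -0.3]
width: 0.229
grip_force: 39.0
```

Emit:
play_rows(
  moves=[
    [[0,0,0,0,0,0,12],[0,0,0,0,0,0,12],[0,0,0,0,0,0,12]],
  ],
)

```text
time: 18.35
tool_pos: [0.4862, 0.0532, 0.0246]
tcp_rot: [0.053, 3.136, -0.003]
wrist_force: [0.6, -5.5, 3.5]
width: 0.235
grip_force: 39.2
```

Emit:
play_rows(
  moves=[
    [[0,0,0,-0.1,-0.002,0,12],[0,0,0,-0.2,-0.005,0,12],[0,0,0,-0.2,-0.005,0,12],[0,0,0,-0.2,-0.005,0,12],[0,0,0,-0.2,-0.005,0,12]],
  ],
)

```text
time: 18.77
tool_pos: [0.5747, 0.0476, 0.0245]
tcp_rot: [0.053, 3.14, -0.003]
wrist_force: [-4.6, -4.9, 7.9]
width: 0.236
grip_force: 39.7
```

Emit:
play_rows(
  moves=[
    [[0,0,0,-0.08,-0.002,0,12],[0,0,0,-0.06,-0.002,0,12],[0,0,0,0,0,0,12],[0,0,0,0,0,0,12]],
  ],
)

```text
time: 19.1
tool_pos: [0.5909, 0.0465, 0.0246]
tcp_rot: [0.054, 3.135, -0.003]
wrist_force: [3.2, -5.6, 0.5]
width: 0.232
grip_force: 41.5
```

Emit:
play_rows(
  moves=[
    [[0,0,0,-0.03,0,0,12],[0,0,0,-0.03,0,0,12],[0,0,0,0,0,0,12],[0,0,0,0,0,0,12]],
  ],
)

```text
time: 19.43
tool_pos: [0.5943, 0.0463, 0.0246]
tcp_rot: [0.054, 3.139, -0.003]
wrist_force: [-4.0, -5.6, 5.9]
width: 0.234
grip_force: 42.1
```

Emit:
play_rows(
  moves=[
    [[0,0,0,-0.04,0,0,12],[0,0,0,-0.04,0,0,12],[0,0,0,0,0,0,12],[0,0,0,0,0,0,12]],
  ],
)

```text
time: 19.77
tool_pos: [0.5938, 0.0463, 0.0243]
tcp_rot: [-0.053, -3.126, 0.004]
wrist_force: [-23.9, -5.1, 24.4]
width: 0.232
grip_force: 44.0
```

Force rose without motion: slide is at its stop. Release and withdraw.

Emit:
play_rows(
  moves=[
    [[0,0,0,0.05,0,0,50],[0,0,0,0,0,0,50],[0,0,0,0,0,0,50],[0,0,0,0,0,0,50],[0,0,0,0,0,-0.3,50]],
  ],
)

```text
time: 20.18
tool_pos: [0.5916, 0.0477, 0.0465]
tcp_rot: [-0.054, -3.131, 0.001]
wrist_force: [-0.2, -1.3, -1.9]
width: 0.587
grip_force: 0.0
```

Emit:
play_rows(
  moves=[
    [[0,0,0,0,0,-0.3,50],[0,0,0,0.4,0,-0.1,40],[0,0,0,0.4,0,-0.1,30],[0,0,0,0.4,0,-0.1,20],[0,0,0,0,0,0,0]],
  ],
)

```text
time: 20.6
tool_pos: [0.4699, 0.0522, 0.1121]
tcp_rot: [-0.054, -3.137, -0.0]
wrist_force: [-0.5, -0.8, -0.7]
width: 0.105
grip_force: 0.0
```

Emit:
play_rows(
  moves=[
    [[0,0,0,0,0,0,0],[0,0,0,0,0,0,0],[0,0,0,0,0,0,0]],
  ],
)

```text
time: 20.85
tool_pos: [0.4781, 0.052, 0.1123]
tcp_rot: [0.055, 3.139, 0.0]
wrist_force: [0.8, -0.8, 0.3]
width: -0.004
grip_force: 0.0
```

```bash
python3 - <<'E'
from part import *
s=bot.read_state(); w=cam('wrist'); P=wcloud(w); ok=w['depth']>0; print(s['tool_pos'],yaw(s)[0],s['q'].round(2),s['width'])
h=np.linalg.norm(P[...,:2]-[.588,.047],axis=-1); p=P[ok&(h<.03)&(P[...,2]>.058)&(P[...,2]<.085)]; print('handle',len(p),(p.max(0)+p.min(0))/2,np.ptp(p,0))
S=cam('scene');D=cam('side')
from p import ctr,tri
import p as pp
pp.S=S;pp.D=D
for n,a,b in(('ball',(293,187,318,209),(316,160,334,178)),):
    A=ctr(S,a,75);B=ctr(D,b,75); print(n,A,B,tri(A[0],B[0]).round(4))
Q=cloud(S); k=(S['depth']>0)&(np.linalg.norm(Q-[.56,-.057,.30],axis=-1)<.03); print(Q[k].min(0),Q[k].max(0))
k=ok&(np.linalg.norm(P-[.56,-.057,.30],axis=-1)<.03); print(k.sum(), P[k].min(0) if k.sum() else '',P[k].max(0) if k.sum() else '')
E
```

```text
[0.47809466 0.05199948 0.11233374] 3.1067784608489446 [ 0.06 -0.04  2.1   0.    1.08 -1.48] -0.0044212695027081575
handle 186 [0.58350586 0.0492828  0.06923373] [0.01378076 0.00959254 0.01400005]
ball (array([308.43269231, 195.30128205]), np.int32(312)) (array([326.86075949, 168.13080169]), np.int32(237)) [ 0.5564 -0.0524  0.3046]
[ 0.54869983 -0.07381536  0.28655192] [ 0.58746776 -0.03991212  0.31979577]
0
```

Emit:
play_rows(
  moves=[
    [[0,0,0,0,0,-0.36,0],[0,0,0,0,0,-0.36,0],[0,0,0,0,0,-0.36,0],[0,0,0,0,0,-0.36,0],[0,0,0,0,0,-0.36,0]],
  ],
)

```text
time: 21.42
tool_pos: [0.4768, 0.0518, 0.2932]
tcp_rot: [-0.055, -3.14, 0.0]
wrist_force: [1.1, -0.2, -0.7]
width: -0.0
grip_force: 0.0
```

Emit:
play_rows(
  moves=[
    [[0,0,0,0,0,-0.36,0],[0,0,0,-0.215,-0.263,0,0],[0,0,0,-0.215,-0.263,0,0],[0,0,0,-0.215,-0.263,0,0],[0,0,0,-0.215,-0.263,0,0]],
  ],
)

```text
time: 21.83
tool_pos: [0.5603, -0.0575, 0.328]
tcp_rot: [0.054, 3.141, 0.0]
wrist_force: [0.2, 0.6, -0.1]
width: 0.002
grip_force: 0.0
```

Emit:
play_rows(
  moves=[
    [[0,0,0,0,0,0,0],[0,0,0,0,0,0,0],[0,0,0,0,0,0,0],[0,0,0,0,0,0,0]],
  ],
)

```text
time: 22.17
tool_pos: [0.5584, -0.0555, 0.3276]
tcp_rot: [-0.054, -3.14, -0.001]
wrist_force: [-0.7, 0.5, 0.7]
width: 0.0
grip_force: 0.0
```

```bash
python3 - <<'E'
from part import *
s=bot.read_state(); w=cam('wrist'); P=wcloud(w); ok=w['depth']>0; print(s['tool_pos'],yaw(s)[0],s['q'].round(2))
k=ok&(np.linalg.norm(P-[.56,-.056,.30],axis=-1)<.025)&(P[...,2]>.285); p=P[k]
f=least_squares(lambda q:np.linalg.norm(p-q,axis=1)-.017,[.56,-.056,.30],loss='soft_l1',f_scale=.001); print(len(p),p.min(0),p.max(0),f.x)
print(delta(s,[f.x[0],f.x[1],.29]))
S=cam('scene'); n=[(422,175)]
E
```

```text
[ 0.55836653 -0.05545716  0.32761253] 3.107420536647149 [-0.14 -0.01  1.67  0.    1.48 -1.68]
1657 [ 0.54490446 -0.07303934  0.29334825] [ 0.57417863 -0.03951088  0.31673529] [ 0.56219114 -0.05593173  0.29833879]
[-0.0039 -0.0004  0.0376]
```

Emit:
play_rows(
  moves=[
    [[0,0,0,-0.04,0,0.25,0],[0,0,0,0,0,0.21,0],[0,0,0,0,0,0,0],[0,0,0,0,0,0,0],[0,0,0,0,0,0,0]],
  ],
)

```text
time: 22.68
tool_pos: [0.5631, -0.0559, 0.2834]
tcp_rot: [0.053, 3.139, -0.0]
wrist_force: [0.4, 0.1, -0.0]
width: 0.002
grip_force: 0.0
```

Emit:
play_rows(
  moves=[
    [[0,0,0,0.08,0.001,0.125,0],[0,0,0,0.065,0.001,0.125,0],[0,0,0,0.05,0.001,0.135,0],[0,0,0,0.04,0.001,0.135,0],[0,0,0,0,0,0,0]],
  ],
)

```text
time: 23.1
tool_pos: [0.538, -0.0549, 0.2297]
tcp_rot: [-0.054, -3.14, -0.0]
wrist_force: [-1.3, 0.7, 3.3]
width: -0.001
grip_force: 1.7
```

Emit:
play_rows(
  moves=[
    [[0,0,0,0.03,0,0.14,0],[0,0,0,0.02,0,0.14,0],[0,0,0,0,0,0.145,0],[0,0,0,0,0,0.145,0],[0,0,0,0,0,0,0]],
  ],
)

```text
time: 23.52
tool_pos: [0.5343, -0.0549, 0.1726]
tcp_rot: [-0.055, -3.141, 0.0]
wrist_force: [-1.5, -0.5, 3.5]
width: 0.001
grip_force: 1.9
```

Emit:
play_rows(
  moves=[
    [[0,0,0,-0.02,0,0.14,0],[0,0,0,-0.03,0,0.14,0],[0,0,0,0,0,0,0],[0,0,0,0,0,0,0]],
  ],
)

```text
time: 23.85
tool_pos: [0.5403, -0.0553, 0.1468]
tcp_rot: [0.054, 3.14, -0.0]
wrist_force: [-1.3, 0.6, 4.2]
width: -0.002
grip_force: 2.2
```

Emit:
play_rows(
  moves=[
    [[0,0,0,-0.05,0,0.13,0],[0,0,0,-0.05,0,0.13,0],[0,0,0,0,0,0,0],[0,0,0,0,0,0.05,0],[0,0,0,0,0,0,0]],
  ],
)

```text
time: 24.27
tool_pos: [0.5519, -0.056, 0.1177]
tcp_rot: [0.055, 3.136, -0.001]
wrist_force: [-2.9, -0.1, 11.8]
width: 0.001
grip_force: 5.7
```

Emit:
play_rows(
  moves=[
    [[0,0,0,0,0,0.03,0],[0,0,0,0,0,0.02,0],[0,0,0,0,0,0,0],[0,0,0,0,0,0,0]],
  ],
)

```text
time: 24.6
tool_pos: [0.5524, -0.056, 0.1164]
tcp_rot: [0.054, 3.134, -0.002]
wrist_force: [-8.7, 1.2, 26.0]
width: -0.006
grip_force: 12.9
```

At the stop (force climbs with no travel). Hold a little firmer, then ride the lever back up.

Emit:
play_rows(
  moves=[
    [[0,0,0,0,0,0.03,0],[0,0,0,0,0,0,0],[0,0,0,0,0,0,0],[0,0,0,0,0,0,0]],
  ],
)

```text
time: 24.93
tool_pos: [0.5527, -0.056, 0.1156]
tcp_rot: [0.054, 3.134, -0.002]
wrist_force: [-13.8, 0.9, 36.5]
width: 0.002
grip_force: 18.4
```

Emit:
play_rows(
  moves=[
    [[0,0,0,0,0,-0.13,0],[0,0,0,0.05,0,-0.13,0],[0,0,0,0.05,0,-0.14,0],[0,0,0,0.03,0,-0.14,0],[0,0,0,0.02,0,-0.14,0]],
  ],
)

```text
time: 25.35
tool_pos: [0.5366, -0.0552, 0.1779]
tcp_rot: [0.055, 3.135, -0.001]
wrist_force: [2.1, -0.8, 3.7]
width: 0.0
grip_force: 1.5
```

Emit:
play_rows(
  moves=[
    [[0,0,0,0,0,-0.145,0],[0,0,0,0,0,-0.145,0],[0,0,0,-0.02,0,-0.14,0],[0,0,0,-0.03,0,-0.14,0],[0,0,0,-0.04,0,-0.135,0]],
  ],
)

```text
time: 25.77
tool_pos: [0.5444, -0.0554, 0.2476]
tcp_rot: [0.055, 3.137, -0.001]
wrist_force: [1.4, 0.1, 0.0]
width: -0.002
grip_force: 0.6
```

Emit:
play_rows(
  moves=[
    [[0,0,0,-0.05,0,-0.135,0],[0,0,0,-0.065,0,-0.125,0],[0,0,0,-0.08,0,-0.125,0],[0,0,0,0,0,-0.15,0],[0,0,0,0,0,-0.3,0]],
  ],
)

```text
time: 26.18
tool_pos: [0.5613, -0.0556, 0.3264]
tcp_rot: [-0.054, -3.136, -0.001]
wrist_force: [0.2, 1.7, -0.5]
width: -0.002
grip_force: 0.0
```

Emit:
play_rows(
  moves=[
    [[0,0,0,0,0,-0.3,0],[0,0,0,0.4,0,0,0],[0,0,0,0.4,0,0,0],[0,0,0,0,0,0,0],[0,0,0,0,0,0,0]],
  ],
)

```text
time: 26.6
tool_pos: [0.4815, -0.053, 0.3596]
tcp_rot: [0.055, 3.138, -0.0]
wrist_force: [-0.4, 0.2, 0.2]
width: 0.0
grip_force: 0.0
```

```bash
python3 - <<'E'
from part import *
import p as pp
w=cam('wrist');S=cam('scene');D=cam('side'); pp.S=S; pp.D=D; s=bot.read_state(); print(s['tool_pos'],s['wrist_force'])
P=wcloud(w); ok=w['depth']>0
k=ok&(np.linalg.norm(P-[.56,-.056,.30],axis=-1)<.025)&(P[...,2]>.285); p=P[k]
f=least_squares(lambda q:np.linalg.norm(p-q,axis=1)-.017,[.56,-.056,.30],loss='soft_l1',f_scale=.001) if len(p)>20 else None; print('ball',len(p),f.x if f else '')
for z in(P,): 
  h=np.linalg.norm(P[...,:2]-[.588,.047],axis=-1); q=P[ok&(h<.02)&(P[...,2]>.058)&(P[...,2]<.085)]; print('handle',len(q),(q.max(0)+q.min(0))/2,np.ptp(q,0))
Q=cloud(D)
k=(D['depth']>0)&(np.linalg.norm(Q[...,:2]-[.6922,.0418],axis=-1)<.04)&(Q[...,2]>.03)&(Q[...,2]<.11); print('part',k.sum(),Q[k].min(0),Q[k].max(0))
def crop(c,r,sz): u0,v0,u1,v1=r; return cv2.resize(c['image'][v0:v1,u0:u1,::-1],sz,interpolation=2)
cv2.imwrite('pics/end.png',np.hstack([crop(S,(280,150,440,270),(400,300)),crop(D,(225,150,345,280),(360,300))]))
a,o=dial(w,.6925,.0415,.034,.042); print(s['q'].round(2)); print(o[:, 20:40].astype(int))
E
```

```text
[ 0.48350922 -0.05321176  0.35870489] [ 0.06207247  0.2925117  -0.05277291]
ball 0 
handle 166 [0.5877691  0.04738935 0.06724644] [0.02169294 0.02042405 0.0182455 ]
part 256 [0.65249045 0.00197009 0.03715608] [0.73110458 0.07925302 0.10406022]
[-0.16 -0.16  1.76  0.    1.54 -1.7 ]
[[30 31 30 31 30 30 30 30 31 30 30 31 30 30 31 31 31 30 30 30]
 [30 31 31 29 29 31 31 31 30 30 30 31 31 31 31 30 31 30 30 31]
 [29 29 29 30 31 31 31 30 31 31 30 30 31 31 31 31 31 32 33 33]
 [28 27 26 28 29 30 31 30 30 30 30 31 30 30 32 35 36 38 38 39]]
```

View pics/end.png

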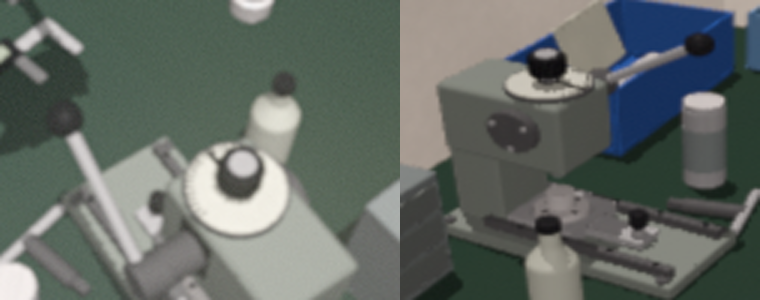

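The lever is back up, the pointer is on the long mark, and the part is under the ram. The handle sits 105 mm from the ram axis, so the slide is home.

```bash
python3 -c "
from workcell import bot
print(bot.finish_job())"
```

```text
the job is handed in; nothing more can be done
None
```

I handed the job in at about 27 s of the 72 s limit; the verdict wasn't shown. My last checks showed the pointer on the long mark, the short hub in the closed press with the slide home, the lever pressed to its stop and back up, and I touched none of the other objects.

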